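Tip the short cereal box out of the packed rack and stand it by the breakfast bowl

ROBOT

A 6-joint arm with a two-finger parallel gripper is mounted at the origin on a cart in front of the work surface, level with it; the furniture and walls round the work are solid. World frame = base frame: x ahead of the robot, y to its left, z up, the work surface at z = 0. Lengths are in mm, angles in rad, forces in N, time in s.
With the tool pointing down it reaches from about 275 to 875 mm from the base axis. Payload 12.5 kg.
Tool frame: the origin (TCP) lies on the front face of the gripper's body, between the roots of the fingers; the fingertips stand manip.finger_overhang ahead of it and the grasp point (between the pads) lies 54 mm ahead of it (manip.finger_overhang is the distance from the TCP to the fingertips, in mm); z points along the fingers, y is the line along which they close (so a half turn about z gives the same grasp; the last joint's range is limited). The gripper opens to 85 mm and grips with 20 to 120 N. Pads are 22 mm wide; open, the fingers measure 114 mm over their backs; the gripper's body (76 mm by 85 mm) begins 54 mm behind the grasp point. The pads swing forward as they close: fully open they stand 13 mm farther back than shut.
Start: joints at [-1.293, 0.351, 1.652, -0, 1.139, -0.085], TCP at [195.21, -514.177, 303.89] pointing down, gripper open.
Joint ranges: [-2.75, 2.75], [-0.79, 2.1], [0.01, 2.65], [-1.57, 4.71], [0.07, 3.14], [-2.87, 2.87]. Speed limits (rad/s): [2.22, 2.22, 2.79, 3.14, 3.14, 3.14].

INTERFACE

Orientations are given as a unit quaternion [w, x, y, z].
In Python, from rig import manip, telemetry, get_image, get_calibration gives the robot as it stands (manip), with the cameras as plain functions and the readings (telemetry). Calls block until the motion is done:
- manip.movep(position, orientation): joint-space move of the TCP to a pose.
- manip.move_linear(position, ori=None, velocity=150, guard=None): straight line of the TCP; ori=None keeps the orientation; velocity is the mean speed in mm/s. With guard (N) it stops when the force on the tool has changed by that much, and returns True; else False.
- manip.move_j(angles): joint-space move.
- manip.gripper_open() and manip.close(f_grip=None): open the fingers fully, or close them until they stop; f_grip is the grip in N (None keeps the last).
- manip.hold(seconds).
- manip.solve_ik(position, orientation): joint angles nearest the present ones, or None.
- telemetry.get_state(): the state.
- get_image(name): name is "side" or "top" or "wrist"; returns (picture, depth): 480x640x3 uint8, red, green, blue; 480x640 float32, mm along the optical axis (not along the pixel's ray), 0 where there is no reading.
- get_calibration(name): a dict with "fx", "fy", "cx", "cy" (pixels), "position" and "rotation" of the camera in the world. Camera axes: x right, y down, z forward; pixel columns grow to the right and rows downward; lengths in mm; the calibration is good to about 2 mm. A picture is of the moment at which its call begins: read the wrist's pose just before it. get_calibration takes no time and is no camera call; for the wrist camera it gives the pose at the moment of the call.
A pose or a line that the arm cannot do raises manip.MotionError and nothing moves.
- manip.hand_in(): hands the job in; it is judged then, once.
The state is a dict: "clock": time; "qpos": joint angles; "dq": joint speeds; "joint_efforts": joint torques, N m; "ee_pos": TCP position; "ee_rot": TCP orientation; "contact_force": force on the tool from outside, world axes, zero at the start; "moment": the same for the moment, N m; "gripper_width": finger opening in mm; "grip_force": force on a finger pad.
Only numpy, scipy, OpenCV 4.12 (cv2) and the standard library are available. Lean on these libraries where they do the work, as an engineer would, in place of code of your own. Each camera call takes 0.05 s, during which the arm holds its last target. There are 200 camera calls.

TASK

Breakfast is being laid: get the shortest of the three cereal boxes out of the packed rack. They stand too tight for fingers, so tip the box towards the front by its top back edge until it leans on the rack's front rail, then grip the part that sticks out, lift it out and set it gently upright on the worktop beside the bowl, within a hand's width of it. Leave the two tall boxes standing in the rack, and the bowl, milk carton and mug as they are.

Things in the scene. Friction and masses are not known exactly. Their poses are not given: they have to be found in the camera images.
- rack: fixed plywood rack, 176 deep (x) x 200 wide (y) mm; origin on its underside, 92 mm behind the front edge, z up, -x is its open front, roughly towards the robot. Floor 14 mm above the worktop. Side cheeks 12 mm thick, inner faces at y = +-88 mm, 120 mm high at the back, 90 mm at the front. Two 8 mm rails behind the boxes (axes at x = 73, z = 46 and 92 mm); above them the back is open
- front_rail (a point): middle of the axis of the 8 mm steel rail across the rack's front (rack frame x = -84, z = 74 mm). A box tipped past its balance (about 30 degrees) falls a little way on to this rail and stays leaning there by itself, top forward, at about 35 to 42 degrees
- toe_step (a point): middle of the back edge of a 7 mm step in the rack's floor, just in front of the boxes (rack frame x = -33, z = 21 mm). It keeps the boxes from sliding forward: a box pulled by its top pivots on its lower front edge here
- short_box: the box to fetch: plain cardboard cereal box, 95 deep (x) x 56 thick (y) x 165 high (z) mm, about 0.2 to 0.35 kg; origin at the centre of its underside, z up through its top, -x is the narrow side that faces the rack's front. It stands in any one of three places in the row, about 2 mm from its neighbours or the cheek, its front 1 to 6 mm behind the toe step
- short_box_top_back (a point): middle of the short box's top back edge (box frame x = 47.5, y = 0, z = 165 mm), the edge to hook a closed fingertip behind
- tall_box_1: neighbour: like the short box but 188 mm high; same origin and axes; stays in the rack
- tall_box_2: neighbour: like the short box but 188 mm high; same origin and axes; stays in the rack
- bowl: white breakfast bowl, 135 mm across, 60 mm high, standing on the worktop to the right of the rack; origin at the centre of its underside
- spoon: metal spoon, 191 x 38 x 13 mm, lying on the right of the bowl (its -y side); origin under its middle
- milk: milk carton, 76 x 72 x 238 mm, standing on the worktop beyond the bowl; origin at the centre of its underside
- mug: white mug with dots, 90 mm across, 93 mm high, standing on the worktop beyond the bowl; origin on its underside

How it is judged:
By the outcome, as a careful person would: the job done as asked, in the order asked, and still so for the second after the job is handed in, with the robot touching nothing.
It also fails if it takes over 54 s, if anything falls off the work surface, if the arm or the gripper's body presses on something with over 40 N, if the wrist force passes 120 N, or if a joint passes its speed limit or range.

## Working session

There is one attempt and no reset: what is moved stays moved. The work goes in short steps, each a Python script; the robot and the scene stay as the last script left them, time stands still between calls to the robot, and variables do not carry over. Pictures are saved under pics/ and viewed, at most 10 in all, crops included, and the job is handed in when it is done.

```bash
ls; mkdir -p pics
python3 - <<'E'
from rig import manip, telemetry, get_image, get_calibration
import cv2,numpy as np
print(manip.finger_overhang, telemetry.get_state()['clock'])
for n in ("side","top"):
    im,d=get_image(n); c=get_calibration(n)
    cv2.imwrite(f"pics/{n}0.png",im[:,:,::-1]); np.savez(f"{n}0.npz",im=im,d=d,**c); print(n,{k:np.round(v,3).tolist() for k,v in c.items()},(d>0).mean())
E
```

```text
pics
rig.py
72.6 0.0
side {'fx': 563.817, 'fy': 563.817, 'cx': 322.18, 'cy': 236.334, 'position': [1539.996, 65.512, 983.865], 'rotation': [-0.289, 0.624, 0.662, -0.298]} 0.995859375
top {'fx': 485.851, 'fy': 485.851, 'cx': 318.615, 'cy': 231.399, 'position': [-175.765, 165.276, 1078.125], 'rotation': [0.21, -0.592, 0.733, -0.262]} 0.9958984375
```

View pics/side0.png

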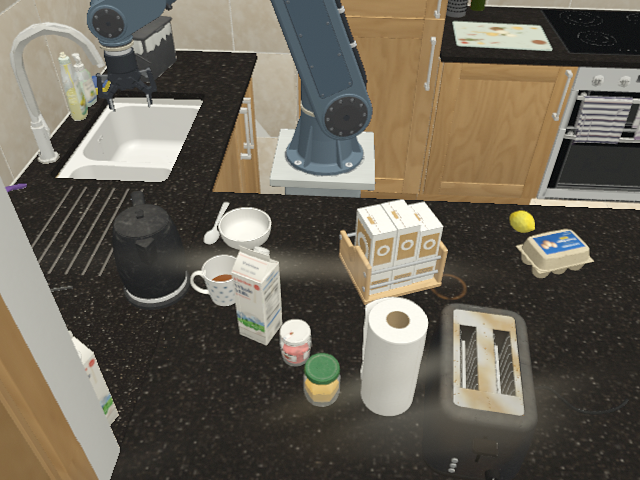

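View pics/top0.png

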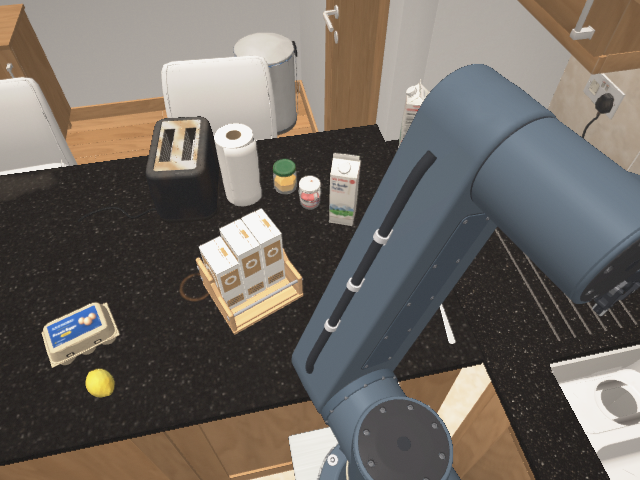

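The side view shows the rack at about (393,250), the bowl at (245,229), the spoon at (217,222), the milk at (258,295) and the mug at (218,279). The top view shows the row of boxes at about (243,255), and the left box at (222,270) looks shortest. Next I'll fuse the two depth images.

```bash
cat > h.py <<'E'
import numpy as np,cv2
from scipy.spatial.transform import Rotation as R
def rot(q): return R.from_quat(np.array(q)[[1,2,3,0]])
def quat(r): q=r.as_quat(); return q[[3,0,1,2]].tolist()
def cloud(d,c):
    v,u=np.mgrid[:480,:640]
    P=np.stack([(u-c['cx'])/c['fx']*d,(v-c['cy'])/c['fy']*d,d],-1)
    W=rot(c['rotation']).apply(P.reshape(-1,3)).reshape(480,640,3)+c['position']
    W[d==0]=np.nan; return W
def proj(p,c):
    q=rot(c['rotation']).inv().apply(np.atleast_2d(p)-c['position'])
    return np.c_[c['fx']*q[:,0]/q[:,2]+c['cx'],c['fy']*q[:,1]/q[:,2]+c['cy']]
E
python3 - <<'E'
from h import *
import cv2
for n,roi in (("side",(330,190,460,310)),("top",(180,200,310,335))):
    z=np.load(n+"0.npz"); W=cloud(z['d'],z)
    u0,v0,u1,v1=roi
    P=W[v0:v1,u0:u1].reshape(-1,3); P=P[~np.isnan(P[:,0])]
    h,e=np.histogram(P[:,2],np.arange(-10,220,5)); print(n,dict(zip(e[:-1].astype(int).tolist(),h.tolist())))
    for lo,hi in ((156,184),(185,215)):
        S=P[(P[:,2]>lo)&(P[:,2]<hi)]; 
        if len(S)>20: 
            pass
    for lo,hi in ((172,186),(195,210)):
        m=((W[...,2]>lo)&(W[...,2]<hi)).astype(np.uint8); k=np.zeros_like(m);k[v0:v1,u0:u1]=1
        nl,lab,st,_=cv2.connectedComponentsWithStats(m*k)
        for i in range(1,nl):
            if st[i,4]>40:
                Q=W[lab==i]; r=cv2.minAreaRect(Q[:,:2].astype(np.float32)); print(n,lo,st[i].tolist(),np.round(np.median(Q,0),1),np.round(r[0],1),np.round(r[1],1),round(r[2],1))
    im=z['im'][v0-10:v1+10,u0-10:u1+10,::-1]; cv2.imwrite(f"pics/{n}c.png",cv2.resize(im,None,fx=3.9,fy=3.8,interpolation=cv2.INTER_CUBIC))
z=np.load("side0.npz");W=cloud(z['d'],z)
# objects
m=((W[...,2]>12)&(W[...,2]<300)&(W[...,1]<60)&(W[...,0]>200)&(W[...,0]<900)).astype(np.uint8)
nl,lab,st,_=cv2.connectedComponentsWithStats(m)
for i in range(1,nl):
    if st[i,4]>80:
        Q=W[lab==i]; print('obj',st[i].tolist(),np.round(np.percentile(Q,[1,50,99],axis=0),0).tolist())
E
```

```text
side {-10: 211, -5: 3597, 0: 1631, 5: 185, 10: 463, 15: 190, 20: 151, 25: 118, 30: 101, 35: 63, 40: 138, 45: 325, 50: 170, 55: 158, 60: 154, 65: 171, 70: 173, 75: 127, 80: 76, 85: 155, 90: 315, 95: 212, 100: 154, 105: 162, 110: 175, 115: 280, 120: 148, 125: 145, 130: 133, 135: 125, 140: 150, 145: 142, 150: 147, 155: 140, 160: 144, 165: 147, 170: 167, 175: 572, 180: 178, 185: 183, 190: 121, 195: 520, 200: 962, 205: 8, 210: 15}
side 172 [357, 202, 86, 43, 852] [553.9 243.  177.9] [549.5 195.7] [101.8 177.9] 24.2
side 195 [358, 200, 64, 38, 1486] [565.2 168.6 200.6] [561.1 168.8] [100. 116.] 23.0
top {-10: 302, -5: 5370, 0: 2597, 5: 176, 10: 377, 15: 730, 20: 623, 25: 161, 30: 162, 35: 153, 40: 153, 45: 159, 50: 165, 55: 163, 60: 140, 65: 163, 70: 247, 75: 321, 80: 178, 85: 316, 90: 178, 95: 151, 100: 114, 105: 125, 110: 127, 115: 185, 120: 116, 125: 97, 130: 96, 135: 89, 140: 100, 145: 102, 150: 96, 155: 120, 160: 88, 165: 125, 170: 138, 175: 781, 180: 162, 185: 84, 190: 96, 195: 501, 200: 1079, 205: 18, 210: 0}
top 172 [199, 235, 83, 40, 1064] [519.9 241.4 177.8] [544.8 194.9] [ 99.4 171.7] 21.7
top 195 [219, 209, 62, 48, 1598] [555.6 169.1 200.8] [558.6 167.6] [100.4 116.6] 21.8
obj [98, 89, 18, 23, 159] [[202.0, -577.0, 244.0], [221.0, -558.0, 286.0], [234.0, -545.0, 299.0]]
obj [310, 103, 35, 37, 926] [[221.0, -22.0, 192.0], [236.0, 26.0, 258.0], [246.0, 59.0, 299.0]]
obj [0, 137, 27, 55, 515] [[201.0, -915.0, 13.0], [235.0, -910.0, 51.0], [336.0, -849.0, 132.0]]
obj [112, 191, 78, 117, 6289] [[539.0, -426.0, 13.0], [664.0, -349.0, 152.0], [693.0, -294.0, 221.0]]
obj [191, 208, 91, 134, 6688] [[375.0, -262.0, 13.0], [727.0, -132.0, 76.0], [776.0, -60.0, 232.0]]
obj [280, 320, 53, 74, 1749] [[774.0, -49.0, 14.0], [827.0, -5.0, 81.0], [899.0, 58.0, 86.0]]
```

View pics/topc.png

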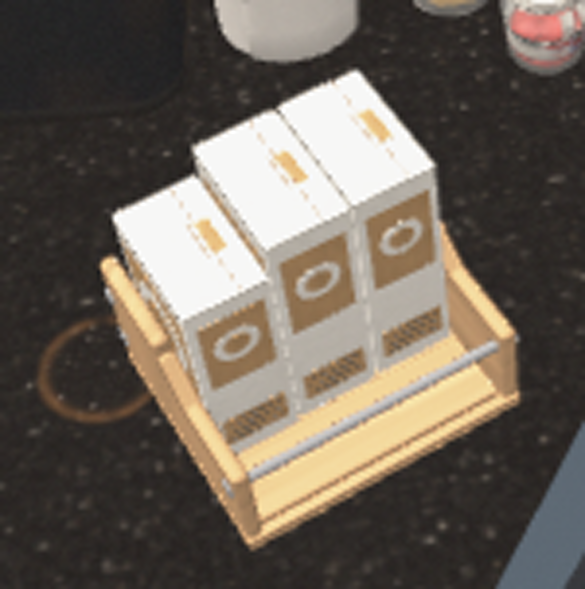

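View pics/sidec.png

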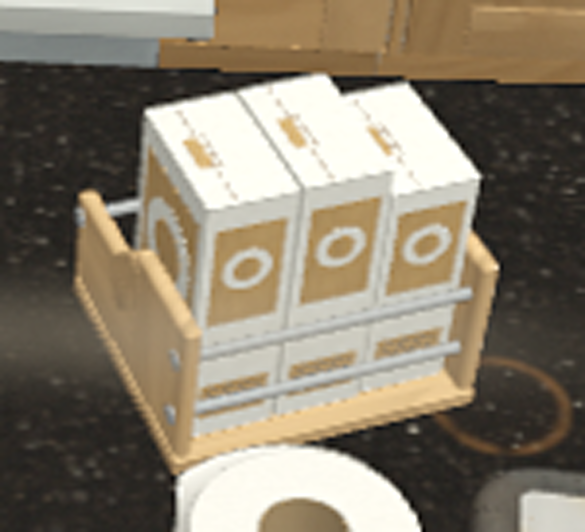

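The close-ups confirm that the short box is the left-hand (+y) one, next to the cheek. Its top is at z≈178 and the tall ones are at 201, which agrees with the given sizes. Next I'll fit the yaw and edges from both views and locate the bowl, milk, mug and towel roll.

Run:
```python
from h import *
from scipy.optimize import minimize_scalar
for n,c0 in (("side",(330,190,460,310)),("top",(180,200,310,335))):
    z=np.load(n+"0.npz"); W=cloud(z['d'],z); u0,v0,u1,v1=c0
    k=np.zeros((480,640),bool);k[v0:v1,u0:u1]=1
    mt=k&(W[...,2]>196)&(W[...,2]<206); ms=k&(W[...,2]>174)&(W[...,2]<182)
    T=W[mt][:,:2]
    S=W[cv2.morphologyEx(ms.astype(np.uint8),cv2.MORPH_OPEN,np.ones((3,3)))>0][:,:2]
    rt=cv2.minAreaRect(T.astype(np.float32)); rs=cv2.minAreaRect(S.astype(np.float32)); print(n,'tall',rt,'short',rs,len(S),W[ms][:,2].mean(),W[mt][:,2].mean())
    a=np.radians(22.5); ex=np.array([np.cos(a),np.sin(a)]);ey=np.array([-ex[1],ex[0]])
    for nm,Q in(('tall',T),('short',S)):
        print(nm,'x',np.percentile(Q@ex,[1,3,97,99]).round(1),'y',np.percentile(Q@ey,[1,3,97,99]).round(1))
    # bowl etc
    O=W[(W[...,2]>50)&(W[...,2]<66)&(W[...,0]>300)&(W[...,0]<560)&(W[...,1]<-40)&(W[...,1]>-300)]
    if len(O)>30: print(n,'bowl rim',cv2.minEnclosingCircle(O[:,:2].astype(np.float32)),np.median(O[:,2]))
    for nm,lo,hi,b in (('milk/roll',200,300,(560,1000,-260,260)),('mug',82,100,(560,760,-300,-140)),('roll',220,330,(600,1000,0,260)),('cheeks',84,94,(400,700,40,330)),('spoon',4,16,(300,600,-320,-190))):
        m=(W[...,2]>lo)&(W[...,2]<hi)&(W[...,0]>b[0])&(W[...,0]<b[1])&(W[...,1]>b[2])&(W[...,1]<b[3]); O=W[m]
        if len(O)>30: print(n,nm,np.percentile(O,[2,98],axis=0).round(0).tolist())
# corners, read by eye from crop of top, on z=179 plane, from side too
def ray(n,u,v,h):
    c=np.load(n+"0.npz"); r=rot(c['rotation']).apply([(u-c['cx'])/c['fx'],(v-c['cy'])/c['fy'],1]); return c['position']+r*(h-c['position'][2])/r[2]
for uv in ((113,213),(190,320),(272,285)): print('top short',ray('top',170+uv[0]/3.9,190+uv[1]/3.8,179).round(1))
for uv in ((408,83),(480,180),(393,200)): print('side short',ray('side',320+uv[0]/3.9,180+uv[1]/3.8,179).round(1))
for uv in ((193,147),(355,70),(437,165),(272,250)): print('top tall',ray('top',170+uv[0]/3.9,190+uv[1]/3.8,202).round(1))
for uv in ((144,110),(205,212),(393,175),(322,74)): print('side tall',ray('side',320+uv[0]/3.9,180+uv[1]/3.8,202).round(1))
```

```text
side tall ((667.6968994140625, 178.81939697265625), (336.5845947265625, 134.0499725341797), 4.949360370635986) short ((547.110595703125, 198.06536865234375), (100.2244644165039, 171.3031463623047), 23.65906524658203) 559 177.85788630313482 200.67195342224488
tall x [535.6 538.7 629.9 631.1] y [-115.4 -113.6   -4.9   -2.5]
short x [534.8 537.4 630.4 631.2] y [-106.4  -93.7   54.8   56.5]
side bowl rim ((438.4095458984375, -182.3665008544922), 71.5272216796875) 55.9247004873248
side milk/roll [[567.0, -132.0, 200.0], [932.0, 219.0, 231.0]]
side mug [[593.0, -298.0, 82.0], [752.0, -144.0, 98.0]]
side roll [[830.0, 123.0, 221.0], [931.0, 218.0, 229.0]]
side cheeks [[489.0, 70.0, 85.0], [641.0, 304.0, 94.0]]
side spoon [[309.0, -301.0, 4.0], [592.0, -191.0, 16.0]]
top tall ((558.6474609375, 167.59234619140625), (100.39154815673828, 116.6414794921875), 21.795801162719727) short ((523.989990234375, 248.47723388671875), (98.28108215332031, 56.48392868041992), 21.708635330200195) 806 177.84865114286063 200.83990579072182
tall x [533.5 535.  625.9 628.1] y [-114.4 -112.    -3.7   -1.8]
short x [531.8 533.8 623.7 626.3] y [ 2.   3.3 55.9 56.9]
top milk/roll [[563.0, -127.0, 200.0], [921.0, 222.0, 232.0]]
top roll [[828.0, 123.0, 221.0], [927.0, 218.0, 230.0]]
top cheeks [[413.0, 68.0, 84.0], [545.0, 294.0, 94.0]]
top spoon [[302.0, -300.0, 4.0], [378.0, -260.0, 12.0]]
top short [556.9 289.7 179. ]
top short [467.9 251.4 179. ]
top short [483.1 202.8 179. ]
side short [472.9 258.4 179. ]
side short [564.2 291.8 179. ]
side short [585.7 240.7 179. ]
top tall [579.8 236.6 202. ]
top tall [622.8 132.9 202. ]
top tall [535.2  96.  202. ]
top tall [491.4 199.1 202. ]
side tall [540.5  98.6 202. ]
side tall [630.4 132.5 202. ]
side tall [590.9 237.4 202. ]
side tall [498. 203. 202.]
```

```bash
cat >> h.py <<'E'
YAW=np.radians(21.8)
def ori(tilt=0,yaw=YAW,flip=False):
    # tool z = down tilted forward (+rack x) by tilt (rad); tool y along rack +-y
    z=np.array([np.sin(tilt),0,-np.cos(tilt)]); y=np.array([0,-1. if flip else 1.,0]); x=np.cross(y,z)
    return quat(R.from_euler('z',yaw)*R.from_matrix(np.c_[x,y,z]))
E
python3 - <<'E'
from h import *
from rig import manip, telemetry, get_image, get_calibration
s=telemetry.get_state(); print(s['ee_rot'])
for f in (0,1):
    for t in (0,.65): 
        r=manip.solve_ik([515,232,430],ori(t,flip=f)); print(f,t,None if r is None else np.round(r,2))
p=s['ee_pos']; manip.close(40)
manip.move_linear([p[0],p[1],420],velocity=200)
f=0 if manip.solve_ik([515,232,430],ori(0)) is not None and abs(manip.solve_ik([515,232,430],ori(0))[5])<abs((manip.solve_ik([515,232,430],ori(0,flip=1)) or [9]*6)[5]) else 1
print('flip',f)
manip.movep([515,232,430],ori(0,flip=f))
c=get_calibration("wrist"); im,d=get_image("wrist"); np.savez("wrist0.npz",im=im,d=d,**c)
cv2.imwrite("pics/wrist0.png",im[:,:,::-1])
print(telemetry.get_state()['clock'],c['position'],rot(c['rotation']).as_matrix().round(2).tolist())
E
```

```text
[-5.31010534e-04  9.83593475e-01  1.80398422e-01 -6.16037771e-05]
0 0 [ 0.34  0.28  1.44 -0.    1.42 -1.61]
0 0.65 [ 0.33  0.08  1.78  0.05  0.64 -1.65]
1 0 [ 0.34  0.28  1.44 -0.    1.42  1.53]
1 0.65 [0.33 0.08 1.78 0.05 0.64 1.49]Traceback (most recent call last):
  File "<stdin>", line 9, in <module>
ValueError: The truth value of an array with more than one element is ambiguous. Use a.any() or a.all()
```

```bash
sed -i 's/flip=False/flip=True/' h.py
python3 - <<'E'
from h import *
from rig import manip, telemetry, get_image, get_calibration
manip.movep([515,232,430],ori(0))
c=get_calibration("wrist"); im,d=get_image("wrist"); np.savez("wrist0.npz",im=im,d=d,**c)
cv2.imwrite("pics/wrist0.png",im[:,:,::-1])
s=telemetry.get_state();print(s['clock'],s['gripper_width'],s['ee_pos'],c['position'],rot(c['rotation']).as_matrix().round(2).tolist())
E
```

```text
4.5083 0.14865266933844581 [515.23019635 231.44644768 429.96891452] [578.62787405 256.54255028 500.21714286] [[0.37, -0.89, -0.25], [-0.93, -0.36, -0.1], [0.0, 0.27, -0.96]]
```

View pics/wrist0.png

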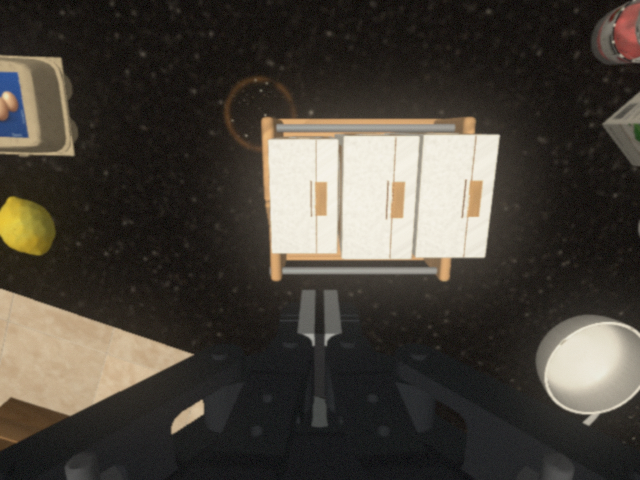

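The wrist view shows the rack from above. The short box's top has corners at (269,140), (338,139), (338,254) and (272,255). The front rail is at y≈271, and the bowl rim is near (590,364).

Run:
```python
from h import *
z=np.load("wrist0.npz"); W=cloud(z['d'],z)
def ray(u,v,h):
    c=z; r=rot(c['rotation']).apply([(u-c['cx'])/c['fx'],(v-c['cy'])/c['fy'],1]); return c['position']+r*(h-c['position'][2])/r[2]
ex=np.array([np.cos(YAW),np.sin(YAW)]);ey=np.array([-ex[1],ex[0]])
f=lambda p:(p.round(1).tolist(),round(float(p[:2]@ex),1),round(float(p[:2]@ey),1))
for nm,h,uvs in (('short',179,((269,140),(338,139),(338,254),(272,255))),('tall',202,((343,137),(498,134),(488,258),(343,259))),('rail',78,((283,271),(436,271)))):
    for uv in uvs: print(nm,f(ray(*uv,h)))
for nm,h0,h1,b in (('short',172,184,(265,130,341,262)),('tall',196,208,(335,130,505,265))):
    k=np.zeros((480,640),bool);k[b[1]:b[3],b[0]:b[2]]=1
    m=k&(W[...,2]>h0)&(W[...,2]<h1); Q=W[m]; r=cv2.minAreaRect(Q[:,:2].astype(np.float32)); print(nm,r,Q[:,2].mean(),np.percentile(Q[:,:2]@ex,[1,99]).round(1),np.percentile(Q[:,:2]@ey,[1,99]).round(1))
# bowl circle fit from each view at z>50
for n in ('wrist','side'):
    c=np.load(n+"0.npz"); V=cloud(c['d'],c)
    m=(V[...,2]>53)&(V[...,2]<66)&(V[...,0]>340)&(V[...,0]<540)&(V[...,1]<-60)&(V[...,1]>-270); O=V[m][:,:2]
    A=np.c_[2*O,np.ones(len(O))]; s=np.linalg.lstsq(A,(O**2).sum(1),rcond=None)[0]; print(n,'bowl',s[:2],np.sqrt(s[2]+s[0]**2+s[1]**2),len(O),O.min(0),O.max(0))
```

```text
short ([557.1, 290.3, 179.0], 625.1, 62.7)
short ([578.0, 240.0, 179.0], 625.8, 8.2)
short ([490.0, 203.5, 179.0], 530.6, 7.0)
short ([468.3, 255.7, 179.0], 529.7, 63.5)
tall ([580.7, 238.3, 202.0], 627.7, 5.6)
tall ([624.6, 133.9, 202.0], 629.7, -107.6)
tall ([537.5, 95.0, 202.0], 534.3, -111.4)
tall ([494.0, 202.0, 202.0], 533.7, 4.1)
rail ([420.2, 237.3, 78.0], 478.3, 64.2)
rail ([484.7, 75.5, 78.0], 478.0, -109.9)
short ((524.1779174804688, 246.95887756347656), (95.27642822265625, 58.36477279663086), 22.24703025817871) 179.29225143001068 [532.3 625.1] [ 8. 63.]
tall ((559.4973754882812, 167.79905700683594), (95.7886962890625, 114.79869079589844), 22.056488037109375) 202.32229269240977 [535.5 628.3] [-107.6    4.5]
wrist bowl [ 437.58657211 -182.69301379] 65.05608332539303 1472 [ 370.18603563 -249.91515131] [ 504.77755766 -116.18995877]
side bowl [ 438.95356032 -181.97664607] 65.15439536021279 315 [ 370.17295767 -248.80081581] [ 509.5033193  -116.00527761]
```

```bash
cat >> h.py <<'E'
YAW=np.radians(22.1); C=np.array([524.2,246.9]); EX=np.array([np.cos(YAW),np.sin(YAW)]); EY=np.array([-EX[1],EX[0]])
ori.__defaults__=(0,YAW,True)
def L(x,z,dy=0): return [*(C+EX*x+EY*dy),z]
def loc(p): q=np.array(p[:2])-C; return np.round([q@EX,q@EY,p[2]],1)
E
python3 - <<'E'
from h import *
from rig import manip, telemetry, get_image, get_calibration
q=ori()
manip.movep(L(72,300),q); manip.move_linear(L(72,231),velocity=120,guard=8)
hit=manip.move_linear(L(40,231),velocity=25,guard=3)
s=telemetry.get_state(); p0=loc(s['ee_pos']); print(hit,p0,s['contact_force'])
r0=np.array([96.5,p0[2]-72.6-14])
for i,a in enumerate([4,9,14,19,24,28,31,33]):
    c,sn=np.cos(np.radians(a)),np.sin(np.radians(a))
    r=np.array([r0[0]*c-r0[1]*sn, r0[0]*sn+r0[1]*c])-r0
    g=manip.move_linear(L(p0[0]+r[0],p0[2]+r[1],p0[1]),velocity=50 if a<28 else 25,guard=30)
    s=telemetry.get_state(); print(a,g,loc(s['ee_pos']),(np.array(s['contact_force'])).round(1))
    if g: break
manip.hold(.3)
im,d=get_image("side"); c=get_calibration("side"); np.savez("side1.npz",im=im,d=d,**c)
c=get_calibration("wrist"); im2,d2=get_image("wrist"); np.savez("wrist1.npz",im=im2,d=d2,**c)
im3,d3=get_image("top"); c=get_calibration("top"); np.savez("top1.npz",im=im3,d=d3,**c)
a=cv2.resize(im[160:320,310:480],None,fx=2.3,fy=2.3); b=cv2.resize(im3[180:340,160:330],None,fx=2.3,fy=2.3)
cv2.imwrite("pics/tip1.png",np.hstack([a,b])[:,:,::-1]); print(telemetry.get_state()['clock'])
E
```

```text
False [ 40.1  -0.  231. ] [1.96124024 1.78045202 2.15471121]
4 False [ 29.5   0.  237.6] [ 0.5 -0.   0.2]
9 False [ 16.2   0.  244.6] [ 0.9  0.8 -0.2]
14 False [  2.2  -0.  250.3] [0.3 0.2 0.4]
19 False [-12.3   0.  254.8] [1.  0.5 0.8]
24 False [-27.1  -0.  258. ] [0.6 1.1 0.9]
28 False [-39.   -0.  259.5] [ 0.1 -0.9 -0.1]
31 False [-48.1  -0.  260.2] [-0.4  0.2 -0.9]
33 False [-54.2  -0.  260.3] [-0.5  0.5  0.5]
11.525
```

View pics/tip1.png

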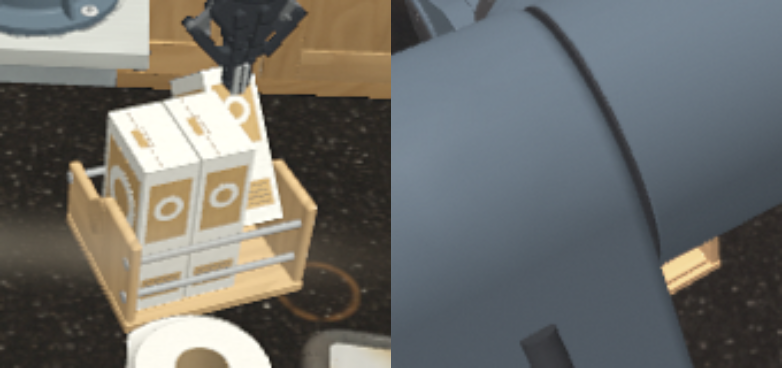

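The side view shows the short box at about (235,140) in the left half, tipped forward and leaning towards the front rail, while the tall boxes still stand. I'll back the finger off and measure the lean.

Run:
```python
from h import *
from rig import manip, telemetry, get_image, get_calibration
manip.move_linear(L(-30,300),velocity=150)
manip.movep(L(-60,430),ori()); manip.gripper_open()
c=get_calibration("wrist"); im,d=get_image("wrist"); np.savez("wrist2.npz",im=im,d=d,**c)
W=cloud(d,c); q=W-[C[0],C[1],0]; X=q[...,:2]@EX; Y=q[...,:2]@EY; Z=W[...,2]
# faces: the box's back face and top seen from above, strip near dy=0, in front of neighbours
for y0 in (-18,0,18):
    m=(abs(Y-y0)<4)&(X>-170)&(X<60)&(Z>100)&(Z<230); o=np.argsort(X[m]); x=X[m][o]; z=Z[m][o]
    print(y0,[(int(x[i]),int(z[i])) for i in range(0,len(x),max(1,len(x)//24))])
m=(X>-150)&(X<-15)&(Z>135)&(Z<215)&(abs(Y)<50); Q=np.c_[X[m],Y[m],Z[m]]
print('Y ext',np.percentile(Q[:,1],[.5,2,50,98,99.5]).round(1)); i=Q[:,2].argmax(); print('peak',Q[i])
cv2.imwrite("pics/w2.png",im[:,:,::-1]); print(telemetry.get_state()['clock'],telemetry.get_state()['gripper_width'])
```

```text
-18 [(-150, 137), (-138, 150), (-126, 158), (-115, 169), (-105, 177), (-97, 185), (-89, 192), (-82, 199), (-77, 196), (-73, 193), (-69, 186), (-64, 184), (-60, 178), (-55, 173), (-50, 168), (-45, 160), (-41, 157), (-35, 151), (-30, 146), (-24, 136), (-18, 130), (-12, 125), (-6, 117), (0, 109), (8, 101)]
0 [(-150, 137), (-137, 150), (-125, 160), (-115, 169), (-105, 178), (-97, 185), (-89, 192), (-82, 199), (-77, 196), (-73, 192), (-69, 189), (-64, 183), (-60, 179), (-56, 175), (-51, 168), (-46, 165), (-41, 159), (-36, 152), (-31, 146), (-25, 136), (-19, 130), (-13, 124), (-6, 116), (0, 109), (8, 101)]
18 [(-150, 137), (-138, 149), (-126, 159), (-115, 168), (-106, 177), (-98, 185), (-89, 192), (-82, 199), (-77, 199), (-73, 192), (-69, 188), (-64, 182), (-60, 180), (-55, 173), (-51, 170), (-46, 163), (-41, 156), (-35, 151), (-30, 145), (-24, 137), (-18, 129), (-12, 123), (-5, 116), (0, 109), (8, 102)]
Y ext [-49.1 -46.3  -2.8  28.1  29.2]
peak [-38.934104   -48.54715866 204.78163835]
13.4083 85.26440844818447
```

View pics/w2.png

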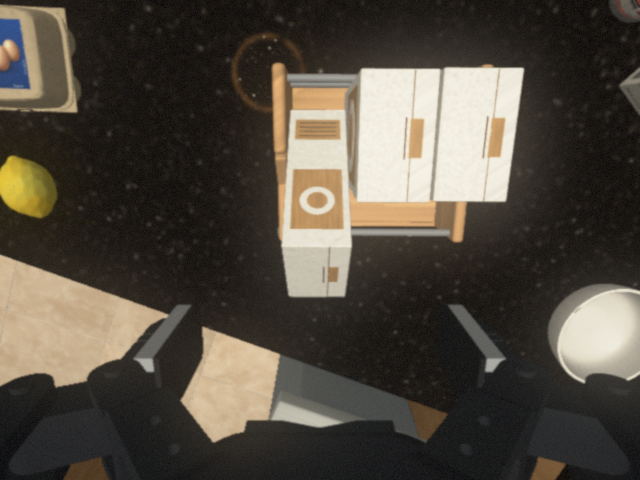

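The wrist view shows the short box leaning alone. Its top face runs from about (318,243) to (317,296), and depth gives a lean of 42° with the top middle at local (-116, 168). The tall boxes haven't moved. Next I'll grip along the box axis and lift it out.

Run:
```python
from h import *
from rig import manip, telemetry, get_image, get_calibration
t=np.radians(42); tz=np.array([np.sin(t),-np.cos(t)]); top=np.array([-116,168.]); g=top+40*tz; tcp=g-54*tz; pre=tcp-[0,0]-105*tz
q=ori(t)
for n,p in (('pre',pre),('tcp',tcp),('up',tcp+[0,215])): 
    r=manip.solve_ik(L(*p,.5),q); print(n,p.round(1),None if r is None else np.round(r,2))
try: manip.movep(L(*pre,.5),q)
except manip.MotionError as e: print(e); raise
h=manip.move_linear(L(*tcp,.5),velocity=120,guard=10)
s=telemetry.get_state(); print('at',h,loc(s['ee_pos']),np.round(s['contact_force'],1))
if not h:
    manip.close(55); s=telemetry.get_state(); print('grip',s['gripper_width'],s['grip_force'],np.round(s['contact_force'],1))
    c=get_calibration("side"); im,d=get_image("side"); cv2.imwrite("pics/grip.png",cv2.resize(im[140:320,310:480,::-1],None,fx=3,fy=3))
print(s['clock'])
```

```text
pre [-195.6  256.4] None
tcp [-125.4  178.4] [ 0.34  0.3   2.33  3.01  0.23 -1.47]
up [-125.4  393.4] [ 0.34 -0.14  2.1   0.07  0.45  1.48]
the arm cannot take that pose within its joint rangesTraceback (most recent call last):
  File "<stdin>", line 7, in <module>
host.MotionError: the arm cannot take that pose within its joint ranges
```

Run:
```python
from h import *
from rig import manip, telemetry, get_image, get_calibration
top=np.array([-116,168.]); b=np.radians(42); ba=np.array([np.sin(b),-np.cos(b)]); corner=np.array([-81,200.])
for T in (15,20,25,30):
    t=np.radians(T); tz=np.array([np.sin(t),-np.cos(t)])
    for dep in (30,):
        g=top+dep*ba; tcp=g-54*tz; clr=(corner-tcp)@tz
        print(T,dep,tcp.round(1),'clr',clr.round(1))
        for n,p in (('pre',tcp-90*tz),('tcp',tcp),('up',tcp+[0,200])):
            r=manip.solve_ik(L(*p,.5),ori(t)); print('  ',n,None if r is None else np.round(r,2))
    r=manip.solve_ik([438,-60,200],ori(np.radians(T-42),0)); print('   place',None if r is None else np.round(r,2))
```

```text
15 30 [-109.9  197.9] clr 5.4
   pre [0.35 0.1  2.05 0.01 0.73 1.52]
   tcp [0.35 0.29 2.07 0.02 0.51 1.52]
   up [0.35 0.02 1.84 0.01 1.02 1.53]
   place [-0.2   0.48  1.81 -0.09  1.31  1.41]
20 30 [-114.4  196.4] clr 8.1
   pre [0.35 0.06 2.12 0.02 0.61 1.51]
   tcp [0.35 0.27 2.13 0.03 0.39 1.51]
   up [ 0.35 -0.02  1.89  0.02  0.92  1.53]
   place [-0.21  0.45  1.85 -0.08  1.23  1.41]
25 30 [-118.7  194.6] clr 11.1
   pre [0.34 0.03 2.19 0.04 0.49 1.5 ]
   tcp [0.35 0.26 2.18 0.06 0.27 1.48]
   up [ 0.35 -0.05  1.94  0.02  0.81  1.52]
   place [-0.21  0.41  1.88 -0.07  1.14  1.39]
30 30 [-122.9  192.5] clr 14.4
   pre [ 0.34 -0.    2.26  0.07  0.36  1.47]
   tcp [0.35 0.25 2.23 0.15 0.14 1.39]
   up [ 0.35 -0.08  2.    0.03  0.71  1.51]
   place [-0.22  0.38  1.92 -0.05  1.04  1.38]
```

Run:
```python
from h import *
from rig import manip, telemetry, get_image, get_calibration
top=np.array([-116,168.]); b=np.radians(42); ba=np.array([np.sin(b),-np.cos(b)])
t=np.radians(22); tz=np.array([np.sin(t),-np.cos(t)]); tcp=top+30*ba-54*tz; q=ori(t)
manip.movep(L(*(tcp-90*tz),.5),q)
h=manip.move_linear(L(*tcp,.5),velocity=100,guard=10)
s=telemetry.get_state(); print('at',h,loc(s['ee_pos']),np.round(s['contact_force'],1))
if not h:
    manip.close(55); s=telemetry.get_state(); print('grip',s['gripper_width'],s['grip_force'],np.round(s['contact_force'],1))
    p=tcp
    for dz,v in ((25,50),(110,120)):
        h=manip.move_linear(L(tcp[0],tcp[1]+dz,.5),velocity=v,guard=25); s=telemetry.get_state(); print(dz,h,loc(s['ee_pos']),s['gripper_width'],np.round(s['contact_force'],1))
        if h: break
im,d=get_image("side"); cv2.imwrite("pics/grip.png",cv2.resize(im[100:320,280:480,::-1],None,fx=2.5,fy=2.5))
print(telemetry.get_state()['clock'])
```

```text
at False [-116.     0.5  196.2] [ 0.3  0.2 -0.9]
grip 55.48920746608164 49.00298595428467 [-2.9  0.9  5.6]
25 False [-116.3    0.5  220.8] 55.254506376341794 [-0.7 -1.2 -3.1]
110 False [-116.5    0.5  305. ] 55.729777282343015 [ 0.3 -0.1 -3.2]
17.225
```

View pics/grip.png

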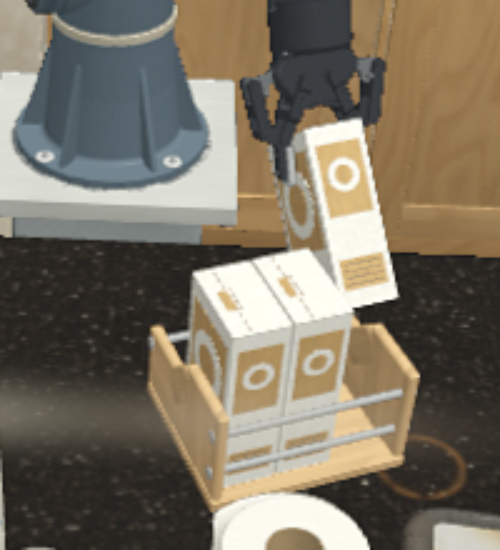

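The picture shows the short box held clear above the rack, with both tall boxes still standing. Next I'll carry it over, hover beside the bowl and measure how upright it is.

```bash
cat > hov.py <<'E'
from h import *
def fit(d,c,ctr):
    W=cloud(d,c); m=(abs(W[...,0]-ctr[0])<75)&(abs(W[...,1]-ctr[1])<40)&(W[...,2]>20)&(W[...,2]<ctr[2]); 
    P=W[m]; X=P[:,0]; print('ext',np.percentile(P,[1,99],axis=0).round(1).tolist())
    B=P[(P[:,0]>ctr[0]+30)&(P[:,2]<ctr[2]-35)]  # back face
    for _ in range(5):
        A=np.c_[B[:,1:],np.ones(len(B))]; s,*_=np.linalg.lstsq(A,B[:,0],rcond=None); r=B[:,0]-A@s; B=B[abs(r)<max(2,2*r.std())]
    print('back face: dx/dy %.3f dx/dz(deg) %.2f'%(s[0],np.degrees(np.arctan(s[1]))),len(B),'x',s[0]*ctr[1]+s[1]*100+s[2],'zmin',np.percentile(B[:,2],1))
E
python3 - <<'E'
from hov import *
from rig import manip, telemetry, get_image, get_calibration
tx,ty=-116,196.2
manip.move_linear(L(tx,411,.5),velocity=200)
q=ori(np.radians(-20),0)
manip.movep([456.5,-60,390],q)
manip.move_linear([456.5,-60,245],velocity=180)
manip.hold(.2)
c=get_calibration("side"); im,d=get_image("side"); np.savez("side3.npz",im=im,d=d,**c)
fit(d,c,[438,-60,224]); s=telemetry.get_state(); print(s['clock'],s['ee_pos'],s['gripper_width'],np.round(s['contact_force'],1))
cv2.imwrite("pics/hov.png",cv2.resize(im[120:320,180:440,::-1],None,fx=2.5,fy=2.5))
E
```

```text
ext [[417.0, -96.4, 59.8], [490.5, -24.3, 223.7]]
back face: dx/dy 0.009 dx/dz(deg) 1.04 847 x 485.05515206629553 zmin 59.41016406229159
20.1667 [456.69579197 -60.0207761  245.59570448] 55.5226222313768 [ 0.3  0.  -3.2]
```

View pics/hov.png

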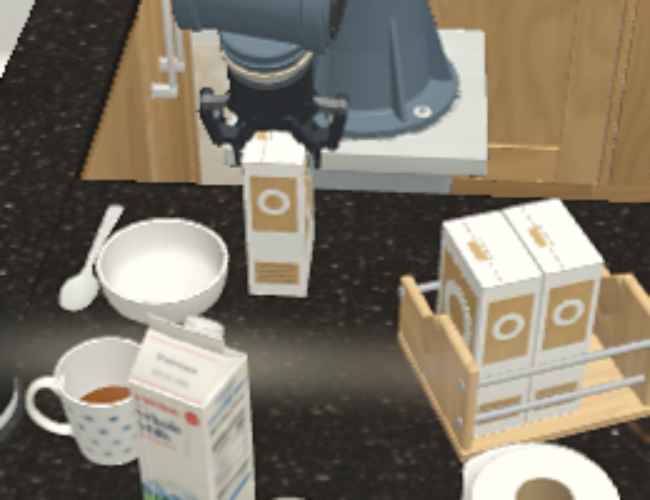

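The box hangs upright to within 1° at about (275,215), to the left of the bowl and clear of everything. Next I'll lower it with a force guard.

Run:
```python
from hov import *
from rig import manip, telemetry, get_image, get_calibration
manip.move_linear([456.5,-60,197],velocity=80)
h=manip.move_linear([456.5,-60,181],velocity=12,guard=3.5)
s=telemetry.get_state(); print('touch',h,s['ee_pos'],np.round(s['contact_force'],1))
manip.hold(.2); manip.gripper_open(); manip.hold(.2)
p=np.array(s['ee_pos']); tz=np.array([-np.sin(np.radians(20)),0,-np.cos(np.radians(20))])
h=manip.move_linear((p-tz*100).tolist(),velocity=100); 
manip.move_linear([p[0]+40,p[1],400],velocity=200); manip.hold(.3)
c=get_calibration("side"); im,d=get_image("side"); fit(d,c,[438,-60,166])
s=telemetry.get_state(); print(s['clock'],np.round(s['contact_force'],1))
cv2.imwrite("pics/end.png",cv2.resize(im[120:360,150:470,::-1],None,fx=2.4,fy=2.4))
```

```text
touch True [456.36183492 -59.95114961 186.99649518] [-0.7  1.5  5.2]
ext [[392.3, -85.8, 22.0], [488.7, -29.7, 165.7]]
back face: dx/dy 0.006 dx/dz(deg) 0.17 690 x 484.30320969623676 zmin 21.220815908237295
24.8333 [ 0.3  0.1 -0. ]
```

View pics/end.png

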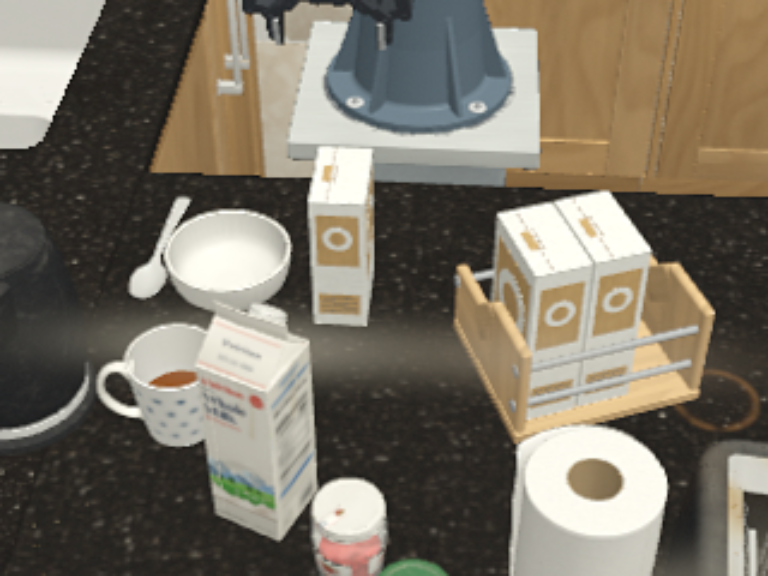

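The final view shows the short box standing upright at (342,240), about 25 mm from the bowl. The tall boxes, milk, mug and bowl are undisturbed, and the gripper is clear.

```bash
python3 -c "
from rig import manip, telemetry, get_image, get_calibration
print(manip.hand_in())"
```

```text
the job is handed in; nothing more can be done
None
```

The short cereal box now stands upright on the worktop about 25 mm to the left of the bowl, the tall boxes, bowl, milk and mug look undisturbed in the final view, and the job was handed in at about 25 s (no verdict returned).

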